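Stand the fallen rod rest back up at the edge of the torch board

ROBOT

A 6-joint arm with a two-finger parallel gripper is mounted at the origin on the work surface. World frame = base frame: x ahead of the robot, y to its left, z up, the work surface at z = 0. Lengths are in mm, angles in rad, forces in N, time in s.
With the tool pointing down it reaches from about 300 to 875 mm from the base axis. Payload 6.4 kg.
Tool frame: the origin (TCP) lies between the finger pads; the fingertips stand 8 mm ahead of it and the grasp point (between the pads) lies 11 mm behind it; z points along the fingers, y is the direction in which the jaws open and shut (so a half turn about z gives the same grasp; the last joint's range is limited). The gripper opens to 85 mm and grips with 20 to 120 N. Pads are 22 mm wide; open, the fingers measure 114 mm over their backs; the gripper's body (76 mm by 85 mm) begins 54 mm behind the grasp point. The pads swing forward as they close: fully open they stand 13 mm farther back than shut.
Start: joints at [-1.473, 0.181, 1.607, -0, 1.354, -0.206], TCP at [172.026, -548.679, 239.288] pointing down, gripper open.
Joint ranges: [-2.99, 2.99], [-0.89, 2.07], [0.3, 2.58], [-1.14, 4.28], [0, 2.63], [-3.12, 3.12]. Speed limits (rad/s): [2.57, 2.57, 3.01, 3.14, 3.14, 3.14].

INTERFACE

Orientations are given as a 3x3 rotation matrix whose columns are the frame's x, y, z axes.
In Python, from cell import telemetry, cams, env gives the robot as it stands.
- The arm moves only by the shell command python3 -m creep 'ROWS' [FORCE]. ROWS is a JSON object of lists of equal length, an entry for each row: "xyz": the shift along the world's x, y, z in m, a list of three; "angular": the turn, a rotation vector about the world's x, y, z in degrees, a list of three; "hand": the opening in per cent of the stroke, from 0 (shut) to 100 (fully open). In form: {"xyz": [[dx, dy, dz], ...], "angular": [[ax, ay, az], ...], "hand": [hand, ...]}. A call has 1 to 12 rows; each row is the pose to reach, as a shift and turn from the pose commanded when the call began; what a row does not reach only later rows make up. A row lasts 1/12 s, in which the tool goes at most 41.7 mm and 7.16 degrees, less where a joint would pass 70% of its speed; a pose out of reach is approached as far as the arm can. A call with a gripper value outside its range is refused whole. The fingers move at their own pace and stop on an object; FORCE is the grip in N (left out, the last holds). Time passes only in rows, so rows that repeat a pose let the fingers close. It gives the time, the measured TCP pose, the force and the opening at its end, in the units of the state.
- telemetry.read_state(): the state, without advancing time (a new reading comes with each control period).
- cams.snapshot(name): name is "scene" or "top" or "wrist"; returns a dict with "pixels" (420x560x3 uint8, blue, green, red), "fx", "fy", "cx", "cy" (pixels), "pose" (4x4, takes a point from camera to world coordinates). Camera axes: x right, y down, z forward; pixel columns grow to the right and rows downward; lengths in mm; the calibration is good to about 2 mm. A picture is of the moment at which its call begins. There is no depth.
- env.job_done(): hands the job in, once; it reports no verdict.
The state is a dict: "time_s": time; "qpos": joint angles; "qd": joint speeds; "effort": joint torques, N m; "tcp_pos": TCP position; "eef_rot": TCP orientation; "wrist_force": force on the tool from outside, world axes, zero at the start; "wrist_torque": the same for the moment, N m; "gripper_width": finger opening in mm.
Only numpy, scipy, OpenCV 4.12 (cv2) and the standard library are available. Lean on these libraries where they do the work, as an engineer would, in place of code of your own. Each camera call takes 0.05 s, during which the arm holds its last target.

TASK

The steel rod rest has been knocked over and lies on its notched plate. Push it over with the fingers until it stands on its foot again, then push it along the bench until the toe of its foot butts squarely against the front edge of the heatproof torch board, anywhere along that edge. Only push: do not take the rest between the fingers or pick it up, and leave the other things where they are.

Things in the scene. Friction and masses are not known exactly. Their poses are not given: they have to be found in the camera images.
- rest: the rod rest, an L of bare steel, 0.54 to 0.85 kg: heavy foot and thin notched plate. It starts lying on the outside of the plate, foot sticking straight up 85 mm. Origin: middle of the heel edge (where the planes of sole and plate back meet), on the bench lying or standing. x: out of the sole; level at the start, the way the foot must tip (roughly away from the robot); straight down once it stands. y: along the heel edge. z: heel to toe
- foot (a point): centre of the upper face of the rest's foot, the face to push: 12 mm from the sole's underside, halfway (42.5 mm) from heel to toe. The foot is 90 mm wide, 85 mm heel to toe, 12 mm thick: 9 mm steel and a 3 mm cork sole that stops 8 mm short all round. Pushed near the toe it tips over its heel edge and, about 25 degrees over, passes its balance point and drops onto its sole by itself
- notches (a point): middle of the tips of the five teeth of the notched plate, which is welded upright along the heel: 3 mm thick, 90 mm wide, its pointed teeth (9 mm tall) reach 88 mm above the sole's underside. At the start the plate lies flat on the bench on the robot's side of the foot; once the rest stands, its outside is the upright back of the heel
- toe_left (a point): end of the toe edge of the foot on the rest's +y side, midway through the 9 mm steel; 7.5 mm above the bench once the rest stands
- toe_right (a point): the same on the rest's -y side, 90 mm from toe_left
- board: fixed grey heatproof board on the bench, 500 mm along the edge, 280 mm deep, 15 mm thick, with a bench torch (190 mm tall) bolted on top towards its right end; the rear of the torch, some 90 mm up, comes to 10 mm behind the front edge. Origin: middle of the front edge (the edge nearest the robot), at bench level; x points from that edge into the board, y along the edge (to the left), z up
- frit_jar: bystander, leave alone: closed amber glass jar with a steel lid, 52 mm across, 62 mm tall; origin at the centre of its underside
- paddle: bystander, leave alone: graphite paddle lying flat: black block 75 x 50 x 14 mm on a wooden handle, 225 mm long along its x; origin near its middle, at bench level
- marver: bystander, leave alone: plain black graphite block 80 x 60 x 22 mm lying flat; origin at the centre of its underside
- tweezers: bystander, leave alone: steel tweezers lying flat, 170 mm long along their x; origin near the middle
- striker: bystander, leave alone: wire flint striker lying flat, about 150 mm long along its x, cup 30 mm across and 18 mm tall at the +x end; origin near the other end
- tumbler: bystander, leave alone: amber glass tumbler standing on the board, 72 mm across, 85 mm tall; origin at the centre of its underside
- mould: bystander, leave alone: brass mould, a plain turned block standing on the board, 56 mm across, 34 mm tall; origin at the centre of its underside
There are look-alikes about, which are no part of the job. There is more than one size of the rest; the one meant has the size given above.

How it is judged:
By the outcome, as a careful person would: the job done as asked, in the order asked, and still so for the second after the job is handed in, with the robot touching nothing.
It also fails if it takes over 51 s, if anything falls off the work surface, if the arm or the gripper's body presses on something with over 40 N, if the wrist force passes 120 N, or if a joint passes its speed limit or range.

## Working session

There is one attempt and no reset: what is moved stays moved. The work goes in short steps, Python scripts to look and compute and a shell command to move; the robot and the scene stay as the last step left them, time stands still between calls to the robot, and variables do not carry over. Pictures are saved under pics/ and viewed, and the job is handed in when it is done.

```bash
ls; mkdir -p pics
cat > h.py <<'E'
import numpy as np, cv2
from cell import telemetry, cams, env
def snap(name,fn):
    s=cams.snapshot(name); cv2.imwrite('pics/'+fn+'.png',s['pixels'])
    np.savez('pics/'+fn+'.npz',**{k:np.array(v) for k,v in s.items()}); return s
def load(fn): 
    d=np.load('pics/'+fn+'.npz'); return {k:d[k] for k in d.files}
def ray(s,u,v):
    d=np.array([(u-s['cx'])/s['fx'],(v-s['cy'])/s['fy'],1.]); T=np.array(s['pose']); return T[:3,3],T[:3,:3]@d
def onz(s,u,v,z):
    o,d=ray(s,u,v); return o+d*(z-o[2])/d[2]
def proj(s,p):
    T=np.array(s['pose']); c=T[:3,:3].T@(np.array(p)-T[:3,3]); return np.array([s['fx']*c[0]/c[2]+s['cx'],s['fy']*c[1]/c[2]+s['cy']])
def tri(s1,p1,s2,p2):
    o1,d1=ray(s1,*p1);o2,d2=ray(s2,*p2)
    t=np.linalg.lstsq(np.c_[d1,-d2],o2-o1,rcond=None)[0]
    a=o1+d1*t[0];b=o2+d2*t[1]; return (a+b)/2,np.linalg.norm(a-b)
E
python3 - <<'E'
from h import *
for n in ['scene','top','wrist']:
    s=snap(n,n+'0'); print(n,s['fx'],s['cx'],s['cy'],np.round(s['pose'],3).tolist())
print(telemetry.read_state())
E
```

```text
pics
scene 463.3281011966906 268.79881412300097 211.7063890986321 [[0.097, 0.692, -0.715, 1350.32], [0.995, -0.055, 0.081, -83.311], [0.017, -0.72, -0.694, 790.616], [0.0, 0.0, 0.0, 1.0]]
top 406.96809103128413 277.52903816453335 212.08369138000793 [[-0.001, -0.988, 0.155, 427.496], [-1.0, 0.003, 0.011, 7.616], [-0.011, -0.155, -0.988, 1204.731], [0.0, 0.0, 0.0, 1.0]]
wrist 311.5324519739753 278.62518523744393 213.59812031796844 [[0.299, -0.907, -0.297, 248.992], [-0.954, -0.285, -0.092, -524.365], [-0.001, 0.311, -0.951, 371.652], [0.0, 0.0, 0.0, 1.0]]
{'time_s': 0.15, 'qpos': array([-1.47328703e+00,  1.81321272e-01,  1.60773500e+00, -2.11686246e-05,
        1.35379716e+00, -2.06332799e-01]), 'qd': array([-0.00013138, -0.00271594, -0.00452279,  0.00014251, -0.00081257,
       -0.0003399 ]), 'effort': array([ 1.61683562e-03, -4.45258927e+01, -3.51691782e+01, -1.74593447e-04,
        5.85514266e-03, -1.81619941e-05]), 'tcp_pos': array([ 171.98724636, -548.26940806,  238.63965815]), 'eef_rot': array([[ 9.54192672e-01,  2.99192788e-01, -1.43316698e-04],
       [ 2.99192727e-01, -9.54191879e-01,  1.25277502e-03],
       [ 2.38069621e-04, -1.23826806e-03, -9.99999205e-01]]), 'wrist_force': array([-0.0305666 ,  0.21395551,  0.89930912]), 'wrist_torque': array([-0.0127036 , -0.00632182, -0.04711359]), 'gripper_width': 85.1797964187985}
```

View pics/scene0.png

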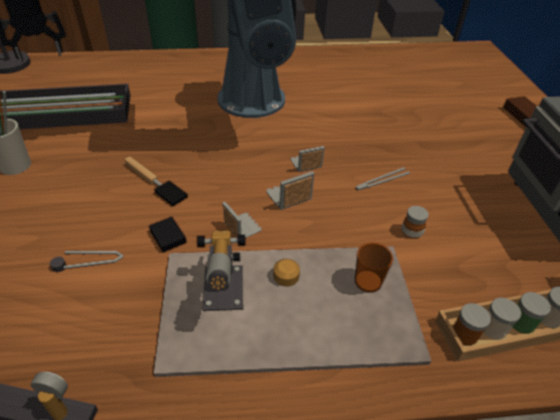

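View pics/top0.png

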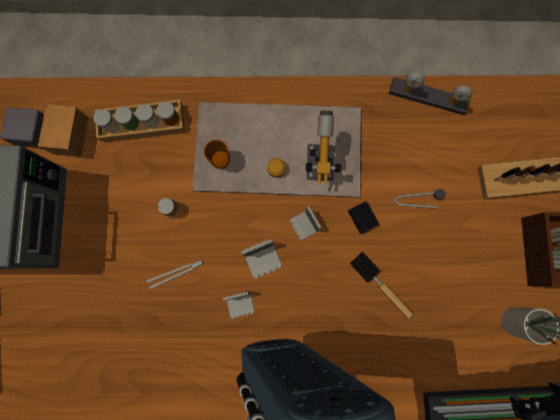

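View pics/wrist0.png

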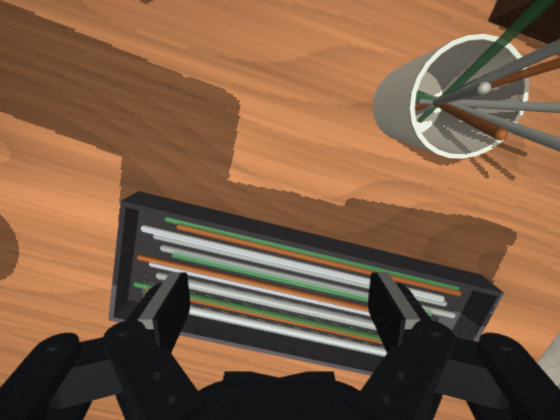

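Three similar rests; I'll zoom in to see which one is 90 mm wide.

Run:
```python
from h import *
a=cv2.imread('pics/top0.png')[195:325,185:345]; cv2.imwrite('pics/topz.png',cv2.resize(a,None,fx=5,fy=4.6,interpolation=cv2.INTER_CUBIC)[:, :800])
b=cv2.imread('pics/scene0.png')[140:270,180:340]; cv2.imwrite('pics/scz.png',cv2.resize(b,None,fx=5,fy=4.6,interpolation=cv2.INTER_CUBIC))
```

```text
(no output)
```

View pics/topz.png

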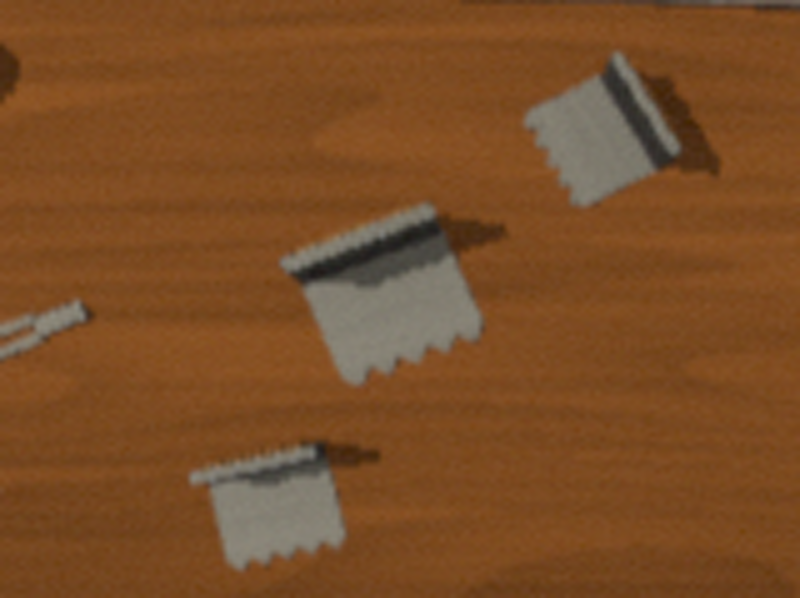

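View pics/scz.png

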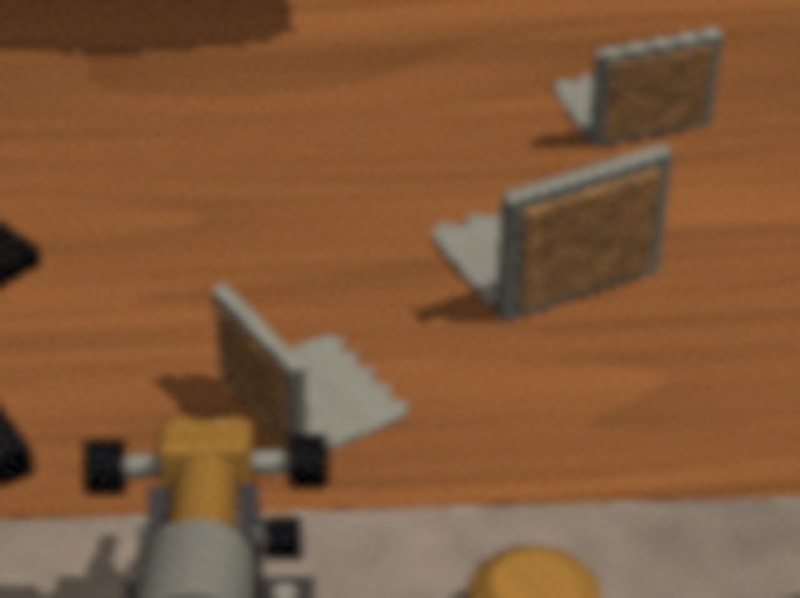

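Run:
```python
from h import *
T=load('top0');S=load('scene0')
t=lambda x,y:(185+x/5-.4,195+y/4.6-.4)
s=lambda x,y:(180+x/5-.4,140+y/4.6-.4)
L,e1=tri(T,t(281,264),S,s(668,150)); R,e2=tri(T,t(433,206),S,s(508,194))
print('toeL',L.round(1),e1,'toeR',R.round(1),e2,np.linalg.norm((L-R)[:2]))
h1=onz(S,*s(507,318),0);h2=onz(S,*s(657,268),0); print('heel(cork/steel)',h1.round(1),h2.round(1),np.linalg.norm(h1-h2))
n=[onz(T,*t(*p),3).round(1) for p in [(357,384),(481,330)]]; print('teeth',n,np.linalg.norm(n[0]-n[1]))
k=[onz(T,*t(*p),3).round(1) for p in [(237,568),(343,545)]]; print('small teeth',k,np.linalg.norm(k[0]-k[1]))
k=[onz(T,*t(*p),3).round(1) for p in [(585,207),(530,118)]]; print('third teeth',k,np.linalg.norm(k[0]-k[1]))
# board front edge
for p in [(194,191),(361,195)]: print('board',onz(T,*p,15).round(1))
for p in [(172,254),(398,248)]: print('boardS',onz(S,*p,15).round(1))
```

```text
toeL [492.3 120.6  82.4] 0.8757709103353208 toeR [526.6  37.7  86.5] 0.6973602223404508 89.78526135312083
heel(cork/steel) [527.8  40.5   0. ] [494.  121.2  -0. ] 87.52629786551407
teeth [array([421. ,  83.8,   3. ]), array([454.8,  11.3,   3. ])] 79.99181208098739
small teeth [array([307.5, 152. ,   3. ]), array([321.5,  91.1,   3. ])] 62.48847893812107
third teeth [array([533.1, -50.3,   3. ]), array([590.9, -18.2,   3. ])] 66.11542936410528
board [678.3 270.3  15. ]
board [ 664.4 -227.6   15. ]
boardS [ 667.6 -217.    15. ]
boardS [691.1 285.4  15. ]
```

The middle rest measures 89.8 mm across the toe, which is the right size. The others are about 65–70 mm. I'll hover over it and look with the wrist camera.

```bash
python3 -m creep '{"xyz":[[0.008,0.018,0],[0.022,0.05,0],[0.037,0.083,0],[0.052,0.117,0],[0.067,0.15,0],[0.082,0.183,0],[0.097,0.217,0],[0.112,0.25,0],[0.127,0.283,0],[0.142,0.317,0],[0.157,0.35,0],[0.172,0.383,0]],"angular":[[0,0,0],[0,0,1],[0,0,2],[0,0,3],[0,0,4],[0,0,5],[0,0,5],[0,0,5],[0,0,5],[0,0,5],[0,0,5],[0,0,5]],"hand":[60,60,60,60,60,60,60,60,60,60,60,60]}' && python3 -m creep '{"xyz":[[0.015,0.033,0],[0.030,0.066,0],[0.045,0.1,-0.005],[0.06,0.133,-0.015],[0.075,0.165,-0.025],[0.086,0.190,-0.033],[0.093,0.206,-0.038],[0.096,0.215,-0.04],[0.096,0.215,-0.04],[0.096,0.215,-0.04]],"angular":[[0,0,0],[0,0,0],[0,0,0],[0,0,0],[0,0,0],[0,0,0],[0,0,0],[0,0,0],[0,0,0],[0,0,0]],"hand":[60,60,60,60,60,60,60,60,60,60]}'
python3 - <<'E'
from h import *
st=telemetry.read_state(); print(st['tcp_pos'],st['eef_rot'].round(3).tolist(),st['qpos'].round(2),st['gripper_width'],st['time_s'])
for n in ['scene','wrist','top']: snap(n,n+'1')
a=cv2.imread('pics/scene1.png')[60:270,150:410]; cv2.imwrite('pics/scz1.png',cv2.resize(a,None,fx=3,fy=2.8,interpolation=cv2.INTER_CUBIC))
E
```

```text
time_s: 1.15
tcp_pos: [344.2, -163.9, 239.3]
eef_rot: [[0.925, 0.381, 0.0], [0.381, -0.925, -0.0], [0.0, 0.0, -1.0]]
wrist_force: [1.3, -0.5, 0.1]
gripper_width: 51.3
time_s: 1.98
tcp_pos: [439.7, 49.1, 199.2]
eef_rot: [[0.924, 0.382, -0.001], [0.382, -0.924, -0.0], [-0.001, 0.0, -1.0]]
wrist_force: [0.3, -0.0, 1.0]
gripper_width: 51.0
[439.73344668  49.11965666 199.21981596] [[0.924, 0.382, -0.001], [0.382, -0.924, -0.0], [-0.001, 0.0, -1.0]] [-0.16 -0.08  1.97 -0.    1.26  1.02] 50.957331518064194 1.9833
```

View pics/wrist1.png

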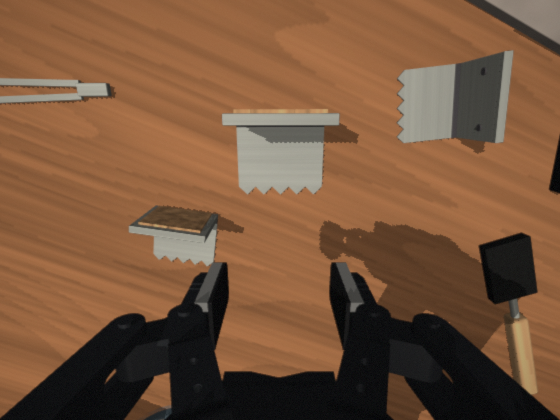

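View pics/scz1.png

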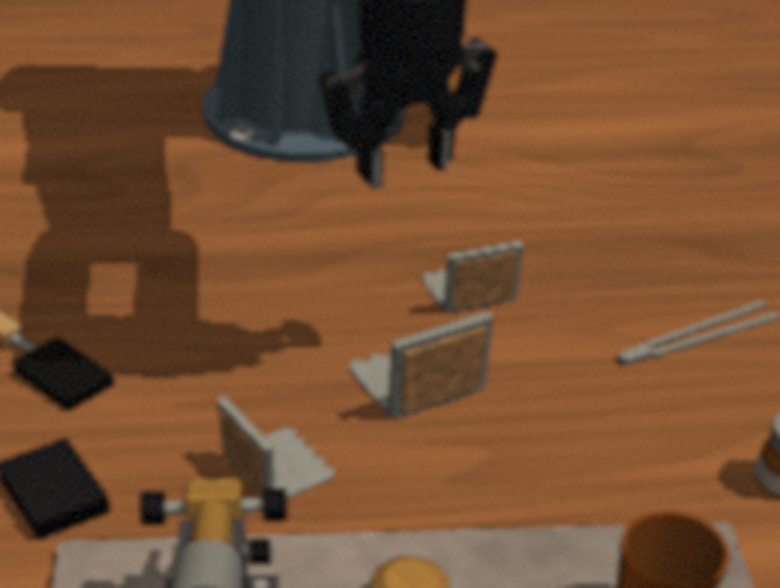

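Run:
```python
from h import *
W=load('wrist1');S=load('scene1');T=load('top1')
X=np.array([.924,.382,0]);Y=np.array([-.382,.924,0])
for z in (85,):
    for p in [(223,124.5),(339,124.5),(223,113.5),(339,113.5)]:
        q=onz(W,*p,z); print(p,q.round(1),'along X',(q@X).round(1),'Y',(q@Y).round(1))
# crosscheck height: toe via wrist and scene
s=lambda x,y:(180+x/5-.4,140+y/4.6-.4)
for w,p in [((223,113.5),s(668,150)),((339,113.5),s(508,195))]:
    print('tri',tri(W,w,S,p))
for p in [(240,192),(321,192)]:
    q=onz(W,*p,3); print('teeth',q.round(1),(q@X).round(1),(q@Y).round(1))
tcp=np.array([439.7,49.1,199.2])
print('tcp X,Y',tcp@X,tcp@Y)
for dz in (0,-4,-8,-12):
    for sy in (-28,28): print(dz,sy,'scene',proj(S,tcp+X*11+Y*sy+[0,0,dz]).round(1),'wrist',proj(W,tcp+X*11+Y*sy+[0,0,dz]).round(1))
print('tips scene', (150+375/3,60+185/2.8),(150+440/3,60+167/2.8))
# board front edge fit from top + scene by grey mask
for n,I in (('top',T),('scene',S)):
    hsv=cv2.cvtColor(I['pixels'],cv2.COLOR_BGR2HSV); m=((hsv[...,1]<70)&(hsv[...,2]>50)).astype(np.uint8)
    pts=[]
    for c in range(200,300) if n=='top' else list(range(260,390)):
        col=m[:,c]
        if n=='top':
            r=np.where(col[150:215])[0]; r=r[r<60]; pts.append((c,150+np.where(col[150:205])[0].max()+.5))
        else:
            pts.append((c,235+np.where(col[235:262])[0].min()-.5))
    w=np.array([onz(I,*p,15)[:2] for p in pts])
    vx,vy,x0,y0=cv2.fitLine(w.astype(np.float32),cv2.DIST_HUBER,0,.01,.01).ravel()
    print(n,'edge slope dx/dy',vx/vy,'x at y=0',x0-y0*vx/vy,'y=100',x0+(100-y0)*vx/vy, np.abs((w[:,0]-(x0+(w[:,1]-y0)*vx/vy))).max())
```

```text
(223, 124.5) [489.7 114.7  85. ] along X 496.3 Y -81.0
(339, 124.5) [523.5  32.7  85. ] along X 496.3 Y -169.8
(223, 113.5) [497.3 117.4  85. ] along X 504.3 Y -81.5
(339, 113.5) [530.8  36.2  85. ] along X 504.3 Y -169.3
tri (array([497.51113258, 118.03265036,  86.69985177]), np.float64(1.803919223351806))
tri (array([530.55206902,  37.21210987,  89.26804391]), np.float64(0.4930095361631575))
teeth [421.7  86.1   3. ] 422.5 -81.6
teeth [455.3   4.6   3. ] 422.5 -169.7
tcp X,Y 425.039 -122.59699999999998
0 -28 scene [275.  125.5] wrist [335.6 265.3]
0 28 scene [296.2 119.4] wrist [218.2 265.4]
-4 -28 scene [275. 127.] wrist [334.2 261.5]
-4 28 scene [296.1 120.9] wrist [219.7 261.6]
-8 -28 scene [274.9 128.4] wrist [332.8 257.8]
-8 28 scene [296.  122.4] wrist [221.1 258. ]
-12 -28 scene [274.9 129.9] wrist [331.6 254.3]
-12 28 scene [295.9 123.8] wrist [222.5 254.5]
tips scene (275.0, 126.07142857142857) (296.66666666666663, 119.64285714285714)
top edge slope dx/dy 0.040768135 x at y=0 670.22656 y=100 674.30334 3.1052626059074555Traceback (most recent call last):
  File "<stdin>", line 27, in <module>
    return umr_minimum(a, axis, None, out, keepdims, initial, where)
ValueError: zero-size array to reduction operation minimum which has no identity
```

Image up matches the tool's x axis, so the rest is already aligned. Its inner face is at X≈496 along the push axis, and the fingertips sit about level with the TCP at this opening. Next I descend behind the foot.

```bash
python3 -m creep '{"xyz":[[0.005,0.002,-0.01],[0.015,0.005,-0.03],[0.025,0.008,-0.055],[0.029,0.009,-0.085],[0.029,0.009,-0.11],[0.029,0.009,-0.12],[0.029,0.009,-0.124],[0.029,0.009,-0.124]],"angular":[[0,0,0],[0,0,0],[0,0,0],[0,0,0],[0,0,0],[0,0,0],[0,0,0],[0,0,0]],"hand":[60,60,60,60,60,60,60,60]}'
python3 - <<'E'
from h import *
for n in ['scene','wrist']: snap(n,n+'2')
a=cv2.imread('pics/scene2.png')[100:240,220:360]; cv2.imwrite('pics/scz2.png',cv2.resize(a,None,fx=4,fy=4,interpolation=cv2.INTER_CUBIC))
E
```

```text
time_s: 2.8
tcp_pos: [468.7, 57.7, 75.2]
eef_rot: [[0.925, 0.38, -0.001], [0.38, -0.925, 0.0], [-0.001, -0.0, -1.0]]
wrist_force: [0.5, -0.2, -0.1]
gripper_width: 51.2
```

View pics/wrist2.png

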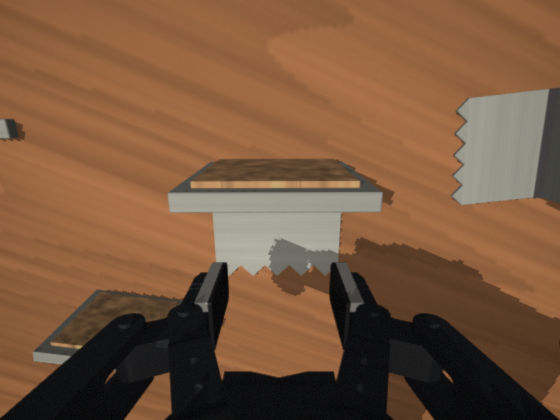

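View pics/scz2.png

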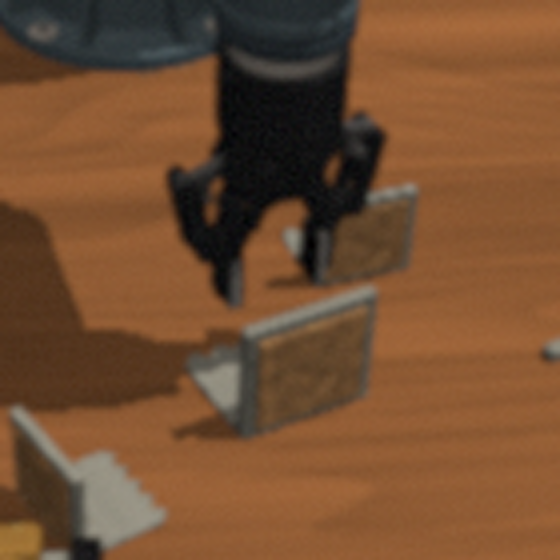

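```bash
python3 -m creep '{"xyz":[[0.005,0.002,0],[0.010,0.004,0],[0.015,0.006,0],[0.020,0.008,0],[0.025,0.010,0],[0.030,0.012,0],[0.034,0.014,0],[0.038,0.016,0],[0.042,0.017,0],[0.046,0.019,0],[0.049,0.020,0],[0.049,0.020,0]],"angular":[[0,0,0],[0,0,0],[0,0,0],[0,0,0],[0,0,0],[0,0,0],[0,0,0],[0,0,0],[0,0,0],[0,0,0],[0,0,0],[0,0,0]],"hand":[60,60,60,60,60,60,60,60,60,60,60,60]}'
python3 - <<'E'
from h import *
for n in ['scene','wrist']: snap(n,n+'3')
a=cv2.imread('pics/scene3.png')[100:240,220:360]; b=cv2.resize(a,(420,420),interpolation=cv2.INTER_CUBIC)
w=cv2.imread('pics/wrist3.png')[:,90:470]; cv2.imwrite('pics/c3.png',np.hstack([b,w]))
E
```

```text
time_s: 3.9
tcp_pos: [518.8, 78.5, 75.4]
eef_rot: [[0.924, 0.381, 0.001], [0.381, -0.924, 0.0], [0.001, 0.0, -1.0]]
wrist_force: [-0.0, 0.4, -0.1]
gripper_width: 51.2
```

View pics/c3.png

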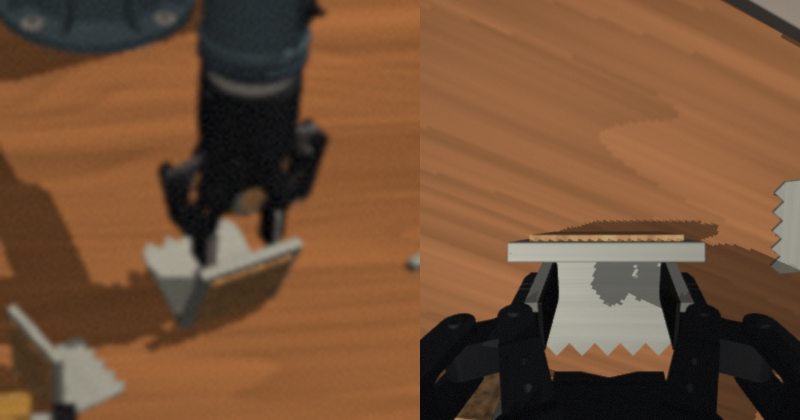

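It's tipping about its heel, so I continue past the balance point.

```bash
python3 -m creep '{"xyz":[[0.004,0.0015,0],[0.008,0.003,0],[0.012,0.005,0],[0.016,0.0065,0],[0.020,0.008,0],[0.024,0.010,0],[0.028,0.0115,0],[0.028,0.0115,0],[0.028,0.0115,0]],"angular":[[0,0,0],[0,0,0],[0,0,0],[0,0,0],[0,0,0],[0,0,0],[0,0,0],[0,0,0],[0,0,0]],"hand":[60,60,60,60,60,60,60,60,60]}'
python3 - <<'E'
from h import *
for n in ['scene','wrist']: snap(n,n+'4')
a=cv2.imread('pics/scene4.png')[100:240,220:360]; b=cv2.resize(a,(420,420),interpolation=cv2.INTER_CUBIC)
w=cv2.imread('pics/wrist4.png')[:,90:470]; cv2.imwrite('pics/c4.png',np.hstack([b,w]))
E
```

```text
time_s: 4.75
tcp_pos: [546.2, 89.9, 75.2]
eef_rot: [[0.924, 0.381, -0.0], [0.381, -0.924, -0.0], [-0.0, -0.0, -1.0]]
wrist_force: [0.5, 0.0, -0.5]
gripper_width: 51.5
```

View pics/c4.png

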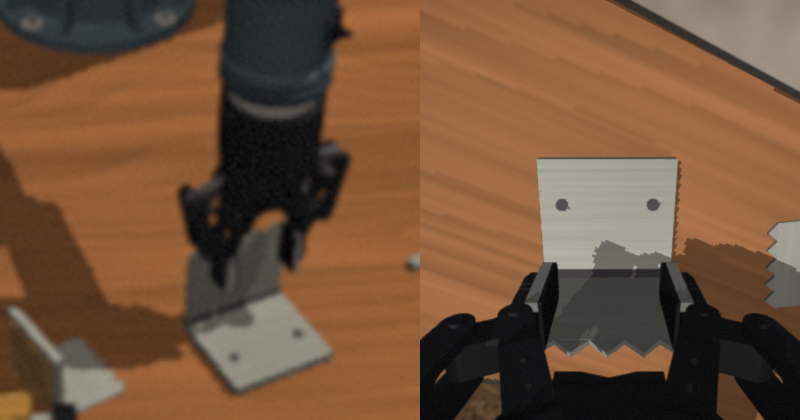

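It stands on its foot. Lift straight up, then go back behind the plate and measure.

```bash
python3 -m creep '{"xyz":[[0,0,0.015],[0,0,0.04],[0,0,0.07],[-0.005,-0.002,0.095],[-0.025,-0.010,0.115],[-0.050,-0.021,0.125],[-0.075,-0.031,0.13],[-0.092,-0.038,0.13],[-0.1,-0.041,0.13],[-0.1,-0.041,0.13],[-0.1,-0.041,0.13]],"angular":[[0,0,0],[0,0,0],[0,0,0],[0,0,0],[0,0,0],[0,0,0],[0,0,0],[0,0,0],[0,0,0],[0,0,0],[0,0,0]],"hand":[60,60,60,60,60,60,60,60,60,60,60]}'
python3 - <<'E'
from h import *
for n in ['scene','wrist','top']: snap(n,n+'5')
a=cv2.imread('pics/scene5.png')[130:270,220:420]; cv2.imwrite('pics/scz5.png',cv2.resize(a,None,fx=4,fy=4,interpolation=cv2.INTER_CUBIC))
E
```

```text
time_s: 5.77
tcp_pos: [446.4, 48.8, 205.5]
eef_rot: [[0.925, 0.38, 0.001], [0.38, -0.925, 0.0], [0.001, 0.0, -1.0]]
wrist_force: [0.3, 0.9, -0.3]
gripper_width: 51.2
```

View pics/wrist5.png

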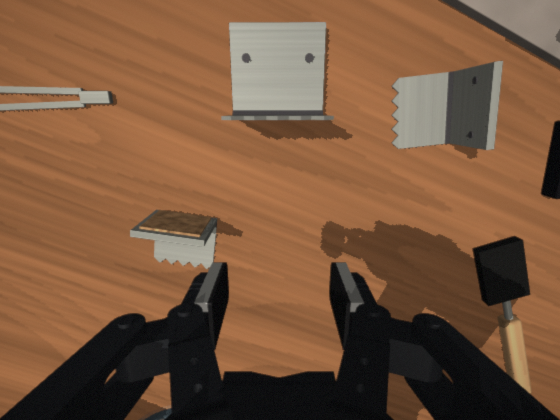

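View pics/scz5.png

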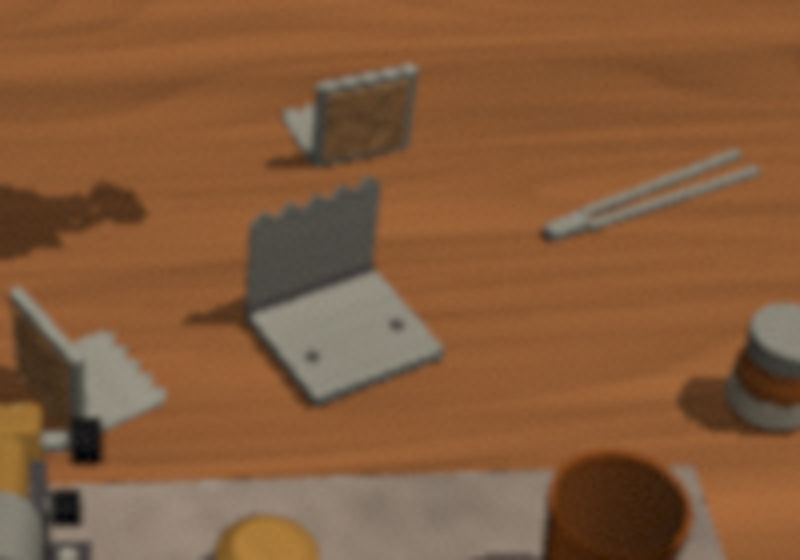

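View pics/top5.png

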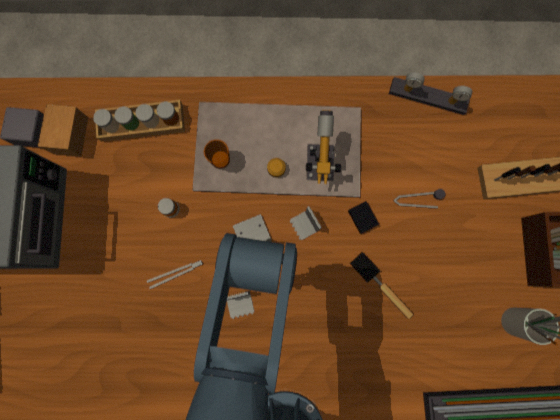

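```bash
cat > edge.py <<'E'
from h import *
def edges(T,S,v=True):
    out={}
    for n,I,cols,r0,r1 in (('top',T,range(202,300),160,205),('scene',S,range(250,350),236,262)):
        sat=cv2.GaussianBlur(cv2.cvtColor(I['pixels'],cv2.COLOR_BGR2HSV)[...,1],(3,3),0).astype(int)
        pts=[]
        for c in cols:
            col=sat[r0:r1,c]; g=np.diff(col) if n=='top' else -np.diff(col)
            k=int(np.argmax(g)); 
            if 0<k<len(g)-1:
                d=(g[k-1]-g[k+1])/(2*(g[k-1]-2*g[k]+g[k+1])+1e-9); pts.append((c,r0+k+.5+np.clip(d,-1,1)))
        # top camera sees the vertical front face too? it is at x<edge: sees bottom (z=0); scene sees top edge (z=15)
        for z in (0,15):
            w=np.array([onz(I,*p,z)[:2] for p in pts],np.float32)
            vx,vy,x0,y0=cv2.fitLine(w,cv2.DIST_HUBER,0,.01,.01).ravel()
            r=w[:,0]-(x0+(w[:,1]-y0)*vx/vy)
            if v: print(n,'z',z,'slope',round(float(vx/vy),4),'x(y=100)',round(float(x0+(100-y0)*vx/vy),1),'mad',round(float(np.median(abs(r))),2))
E
python3 - <<'E'
from h import *
from edge import edges
W=load('wrist5');S=load('scene5');T=load('top5')
edges(T,S)
X=np.array([.925,.38,0]);Y=np.array([-.38,.925,0])
for nm,p,z in [('toeL',(230,22),12),('toeR',(327,22),12),('plL',(221,121),79),('plR',(331,121),79)]:
    q=onz(W,*p,z); print(nm,q.round(1),'X',(q@X).round(1),'Y',(q@Y).round(1))
s=lambda x,y:(220+x/4-.4,130+y/4-.4)
for nm,p in [('toeR',(312,401)),('toeL',(441,354))]:
    for z in (3,): print('scene',nm,onz(S,*s(*p),z).round(1))
for nm,p in [('toeR',(315,393)),('toeL',(441,345))]: print('scene',nm,onz(S,*s(*p),12).round(1))
print(tri(W,(230,22),S,s(441,345)),tri(W,(327,22),S,s(315,393)))
a=cv2.imread('pics/top5.png')[170:240,185:285]; cv2.imwrite('pics/topz5.png',cv2.resize(a,None,fx=8,fy=8,interpolation=cv2.INTER_CUBIC))
# left-end board corner and right
E
```

```text
top z 0 slope 0.0438 x(y=100) 675.1 mad 0.16
top z 15 slope 0.0438 x(y=100) 672.1 mad 0.15
scene z 0 slope 0.042 x(y=100) 663.2 mad 0.22
scene z 15 slope 0.042 x(y=100) 676.4 mad 0.22
toeL [577.  150.4  12. ] X 590.9 Y -80.1
toeR [611.  68.  12.] X 591.0 Y -169.2
plL [497.5 119.2  79. ] X 505.4 Y -78.8
plR [531.   37.9  79. ] X 505.5 Y -166.7
scene toeR [605.7  70.7   3. ]
scene toeL [572.9 154.3   3. ]
scene toeR [607.9  71.6  12. ]
scene toeL [574.2 153.   12. ]
(array([576.71680516, 151.09020398,  14.32536159]), np.float64(2.3603896170922045)) (array([610.44212948,  69.58240386,  14.89457531]), np.float64(2.974253515379136))
```

View pics/topz5.png

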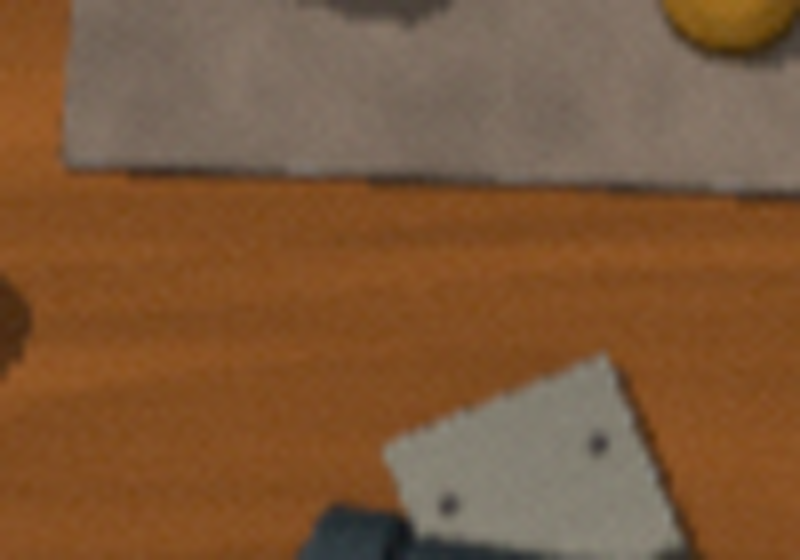

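The rest stands, with toe corners at about (577,151) and (611,68) and yaw about 22.4°. The board edge is yawed −2.45° and lies at x≈675.5 at y=100. I'll tilt the tool so the fingertips lead and the gripper body stays behind the plate, then go down behind it.

```bash
python3 -m creep '{"xyz":[[0.005,0.002,0],[0.015,0.006,-0.01],[0.025,0.011,-0.025],[0.033,0.014,-0.050],[0.037,0.016,-0.080],[0.037,0.016,-0.110],[0.037,0.016,-0.140],[0.037,0.016,-0.165],[0.037,0.016,-0.180],[0.037,0.016,-0.185],[0.037,0.016,-0.185]],"angular":[[1.9,-4.6,0],[4.2,-10.1,0],[6.5,-15.7,0],[8.4,-20.3,0],[9.5,-23.1,0],[9.5,-23.1,0],[9.5,-23.1,0],[9.5,-23.1,0],[9.5,-23.1,0],[9.5,-23.1,0],[9.5,-23.1,0]],"hand":[60,60,60,60,60,60,60,60,60,60,60]}'
python3 - <<'E'
from h import *
for n in ['scene','wrist']: snap(n,n+'6')
a=cv2.imread('pics/scene6.png')[100:240,220:360]; b=cv2.resize(a,(420,420),interpolation=cv2.INTER_CUBIC)
w=cv2.imread('pics/wrist6.png')[:,90:470]; cv2.imwrite('pics/c6.png',np.hstack([b,w]))
E
```

```text
time_s: 6.83
tcp_pos: [482.3, 65.3, 18.6]
eef_rot: [[0.839, 0.381, 0.387], [0.345, -0.924, 0.162], [0.42, -0.002, -0.908]]
wrist_force: [-0.2, 0.5, 0.3]
gripper_width: 51.1
```

View pics/c6.png

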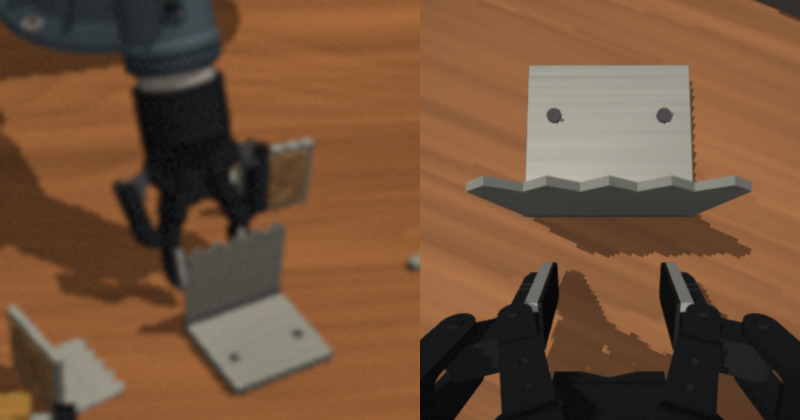

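Run:
```python
import numpy as np
a=np.radians(22.4);X=np.array([np.cos(a),np.sin(a)]);Y=np.array([-X[1],X[0]])
heel=X*507.5+Y*-124
r=-40.5*X+130*Y; rh=-30*X+130*Y
for k in range(1,13):
    f=np.radians(-24.85*k/12); R=np.array([[np.cos(f),-np.sin(f)],[np.sin(f),np.cos(f)]])
    d=(R@r-r); print(k,round(-24.85*k/12,1),d.round(1))
h=heel+R@rh-rh; b=np.array([.999,-.043]); toe=h+85*b
gap=(675.5+(toe[1]-100)*.043-toe[0])/ .999
print('heel',heel,h,'toe',toe,'gap',gap*.999**2)
```

```text
1 -2.1 [3.8 3.1]
2 -4.1 [7.8 6. ]
3 -6.2 [11.8  8.8]
4 -8.3 [16.  11.4]
5 -10.4 [20.2 13.9]
6 -12.4 [24.6 16.3]
7 -14.5 [29.  18.4]
8 -16.6 [33.5 20.5]
9 -18.6 [38.  22.3]
10 -20.7 [42.7 24. ]
11 -22.8 [47.3 25.5]
12 -24.9 [52.1 26.9]
heel [516.45983873  78.74950783] [569.31997126 101.15422867] toe [654.23497126  97.49922867] gap 21.136338078399195
```

```bash
python3 -m creep '{"xyz":[[0.004,0.0016,0],[0.009,0.0036,0],[0.013,0.0054,0],[0.017,0.007,0],[0.020,0.0082,0],[0.022,0.009,0],[0.024,0.0099,0],[0.024,0.0099,0]],"angular":[[0,0,0],[0,0,0],[0,0,0],[0,0,0],[0,0,0],[0,0,0],[0,0,0],[0,0,0]],"hand":[60,60,60,60,60,60,60,60]}' && python3 -m creep '{"xyz":[[0.0038,0.0031,0],[0.0078,0.006,0],[0.0118,0.0088,0],[0.016,0.0114,0],[0.0202,0.0139,0],[0.0246,0.0163,0],[0.0246,0.0163,0]],"angular":[[0,0,-2.1],[0,0,-4.1],[0,0,-6.2],[0,0,-8.3],[0,0,-10.4],[0,0,-12.4],[0,0,-12.4]],"hand":[60,60,60,60,60,60,60]}'
python3 - <<'E'
from h import *
for n in ['scene','wrist']: snap(n,n+'7')
a=cv2.imread('pics/scene7.png')[130:270,220:360]; b=cv2.resize(a,(420,420),interpolation=cv2.INTER_CUBIC)
w=cv2.imread('pics/wrist7.png')[:,90:470]; cv2.imwrite('pics/c7.png',np.hstack([b,w]))
E
```

```text
time_s: 7.6
tcp_pos: [506.9, 74.9, 20.1]
eef_rot: [[0.838, 0.382, 0.39], [0.346, -0.924, 0.161], [0.422, 0.0, -0.907]]
wrist_force: [-2.0, -1.4, 1.8]
gripper_width: 51.2
time_s: 8.18
tcp_pos: [530.9, 91.9, 19.7]
eef_rot: [[0.893, 0.174, 0.414], [0.157, -0.985, 0.073], [0.421, -0.0, -0.907]]
wrist_force: [-2.4, -1.1, -1.4]
gripper_width: 51.1
```

View pics/c7.png

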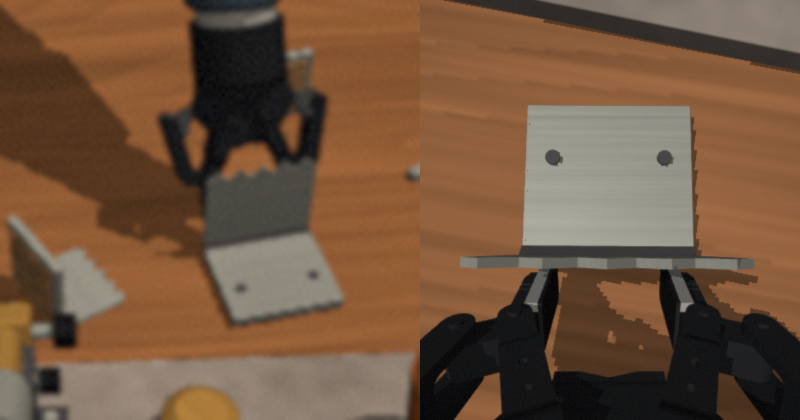

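```bash
python3 -m creep '{"xyz":[[0.0044,0.0021,0],[0.0089,0.0042,0],[0.0134,0.006,0],[0.0181,0.0077,0],[0.0227,0.0092,0],[0.0275,0.0106,0],[0.0275,0.0106,0]],"angular":[[0,0,-2.1],[0,0,-4.2],[0,0,-6.2],[0,0,-8.3],[0,0,-10.4],[0,0,-12.5],[0,0,-12.5]],"hand":[60,60,60,60,60,60,60]}'
python3 - <<'E'
from h import *
for n in ['scene','wrist','top']: snap(n,n+'8')
a=cv2.imread('pics/scene8.png')[150:290,220:360]; b=cv2.resize(a,(420,420),interpolation=cv2.INTER_CUBIC)
w=cv2.imread('pics/wrist8.png')[:,90:470]; cv2.imwrite('pics/c8.png',np.hstack([b,w]))
E
```

```text
time_s: 8.87
tcp_pos: [558.9, 101.8, 19.9]
eef_rot: [[0.906, -0.044, 0.421], [-0.039, -0.999, -0.019], [0.421, 0.001, -0.907]]
wrist_force: [-1.3, -1.5, -1.5]
gripper_width: 51.1
```

View pics/c8.png

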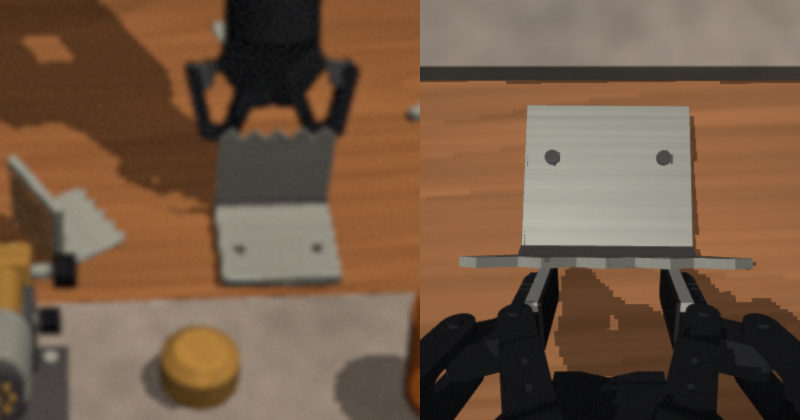

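View pics/wrist8.png

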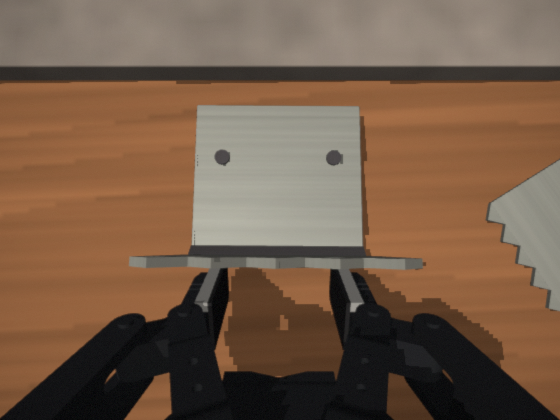

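```bash
cat > gap.py <<'E'
import sys
from h import *
def gap(fn,c0,c1,b0,b1,t0,t1,bx=(20,540)):
    W=load(fn); g=cv2.GaussianBlur(cv2.cvtColor(W['pixels'],cv2.COLOR_BGR2HSV)[...,1],(3,3),0).astype(float)
    v=cv2.GaussianBlur(cv2.cvtColor(W['pixels'],cv2.COLOR_BGR2GRAY),(3,3),0).astype(float)
    def line(img,cs,r0,r1,z,sgn):
        P=[]
        for c in cs:
            d=sgn*np.diff(img[r0:r1,c]); k=int(np.argmax(d)); 
            o=0
            if 0<k<len(d)-1: o=np.clip((d[k-1]-d[k+1])/(2*(d[k-1]-2*d[k]+d[k+1])-1e-9),-1,1)
            P.append(onz(W,c,r0+k+.5+o,z)[:2])
        P=np.array(P,np.float32); vx,vy,x0,y0=cv2.fitLine(P,cv2.DIST_HUBER,0,.01,.01).ravel()
        if vy<0: vx,vy=-vx,-vy
        return np.array([x0,y0]),np.array([vx,vy])
    # board top edge: bright->dark, z=15 ; board foot: dark->brown sat up, z=0
    A=line(v,range(*bx,4),b0,b1,15,-1); T=line(v,range(c0,c1,3),t0,t1,12,1)
    ang=lambda d:np.degrees(np.arctan2(-d[0],d[1]))
    n=np.array([A[1][1],-A[1][0]])
    print('board yaw',ang(A[1]).round(2),'toe yaw',ang(T[1]).round(2),'gap',((A[0]-T[0])@n).round(2),'toe',T[0].round(1),'board',A[0].round(1))
E
python3 - <<'E'
from gap import gap
gap('wrist8',205,350,55,72,96,116)
E
```

```text
board yaw -2.31 toe yaw -2.6 gap 21.17 toe [654.3  99.4] board [675.4  97.3]
```

The gap is 21.2 mm and the toe is square to the board within 0.3°. Push straight 19 mm, then measure again.

```bash
python3 -m creep '{"xyz":[[0.003,-0.0001,0],[0.006,-0.0003,0],[0.009,-0.0004,0],[0.012,-0.0005,0],[0.0145,-0.0006,0],[0.0165,-0.0007,0],[0.018,-0.0008,0],[0.019,-0.0008,0],[0.019,-0.0008,0]],"angular":[[0,0,0],[0,0,0],[0,0,0],[0,0,0],[0,0,0],[0,0,0],[0,0,0],[0,0,0],[0,0,0]],"hand":[60,60,60,60,60,60,60,60,60]}'
python3 - <<'E'
from h import *
snap('wrist','wrist9'); snap('scene','scene9')
from gap import gap
gap('wrist9',205,350,55,78,96,116)
E
```

```text
time_s: 9.77
tcp_pos: [577.4, 100.5, 19.9]
eef_rot: [[0.906, -0.043, 0.42], [-0.039, -0.999, -0.019], [0.421, 0.0, -0.907]]
wrist_force: [-4.5, 0.5, 1.1]
gripper_width: 50.9
board yaw -2.24 toe yaw -2.46 gap 22.96 toe [672.7  97.1] board [695.3  87.7]
```

View pics/wrist9.png

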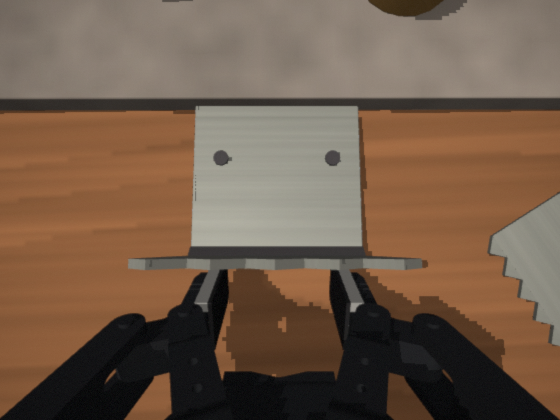

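```bash
python3 - <<'E'
from gap import gap
gap('wrist9',205,350,88,103,103,112,(20,185))
gap('wrist9',205,350,88,103,103,112,(375,540))
E
python3 -m creep '{"xyz":[[0.0008,0,0],[0.0016,-0.0001,0],[0.0024,-0.0001,0],[0.0024,-0.0001,0],[0.0024,-0.0001,0]],"angular":[[0,0,0],[0,0,0],[0,0,0],[0,0,0],[0,0,0]],"hand":[60,60,60,60,60]}'
```

```text
board yaw -2.33 toe yaw -2.46 gap 2.81 toe [672.7  97.1] board [679.9 205.2]
board yaw -2.34 toe yaw -2.46 gap 2.86 toe [672.7  97.1] board [671.8   4.7]
time_s: 10.28
tcp_pos: [580.0, 100.6, 19.9]
eef_rot: [[0.906, -0.044, 0.421], [-0.039, -0.999, -0.019], [0.421, 0.0, -0.907]]
wrist_force: [-4.8, -0.8, -0.0]
gripper_width: 51.5
```

```bash
python3 -m creep '{"xyz":[[0.0003,0,0],[0.0006,0,0],[0.0006,0,0]],"angular":[[0,0,0],[0,0,0],[0,0,0]],"hand":[60,60,60]}'; python3 -m creep '{"xyz":[[0.0003,0,0],[0.0006,0,0],[0.0006,0,0]],"angular":[[0,0,0],[0,0,0],[0,0,0]],"hand":[60,60,60]}'
python3 - <<'E'
from h import *
snap('wrist','wrist10'); snap('scene','scene10')
w=cv2.imread('pics/wrist10.png')[70:150,170:390]; cv2.imwrite('pics/w10z.png',cv2.resize(w,None,fx=3.6,fy=3.6,interpolation=cv2.INTER_NEAREST))
E
```

```text
time_s: 10.53
tcp_pos: [580.1, 100.6, 19.8]
eef_rot: [[0.907, -0.043, 0.42], [-0.039, -0.999, -0.019], [0.42, 0.001, -0.907]]
wrist_force: [-8.1, -1.5, 3.7]
gripper_width: 51.4
time_s: 10.78
tcp_pos: [580.2, 100.6, 19.7]
eef_rot: [[0.907, -0.043, 0.419], [-0.039, -0.999, -0.019], [0.419, 0.001, -0.908]]
wrist_force: [-12.0, -2.2, 7.3]
gripper_width: 51.5
```

View pics/w10z.png

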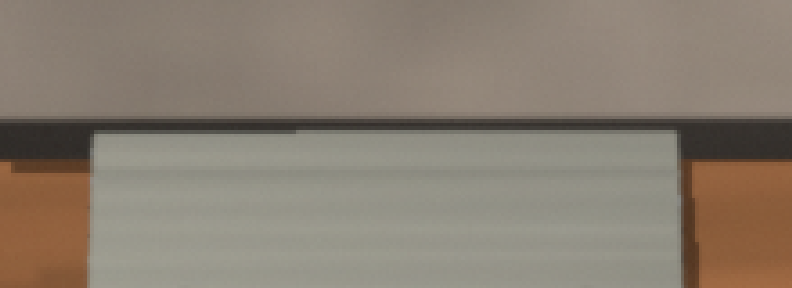

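The force rose from 4.8 to 12 N with no more travel, so the toe is butted. I'll back straight off slowly, then rise.

```bash
python3 -m creep '{"xyz":[[-0.0008,0,0],[-0.0018,0.0001,0],[-0.003,0.0001,0],[-0.006,0.0003,0],[-0.012,0.0005,0],[-0.02,0.0009,0],[-0.03,0.0013,0],[-0.04,0.0017,0.005],[-0.05,0.002,0.02],[-0.055,0.002,0.045],[-0.055,0.002,0.045],[-0.055,0.002,0.045]],"angular":[[0,0,0],[0,0,0],[0,0,0],[0,0,0],[0,0,0],[0,0,0],[0,0,0],[0,0,0],[0,0,0],[0,0,0],[0,0,0],[0,0,0]],"hand":[60,60,60,60,60,60,60,60,60,60,60,60]}'
python3 - <<'E'
from h import *
for n in ['scene','wrist','top']: snap(n,n+'11')
b=cv2.resize(cv2.imread('pics/scene11.png')[170:270,240:350],None,fx=4.2,fy=4.2,interpolation=cv2.INTER_CUBIC); cv2.imwrite('pics/s11z.png',b)
E
```

```text
time_s: 11.88
tcp_pos: [527.1, 102.9, 66.8]
eef_rot: [[0.904, -0.043, 0.425], [-0.039, -0.999, -0.019], [0.425, 0.0, -0.905]]
wrist_force: [-0.1, 0.2, -0.1]
gripper_width: 51.4
```

View pics/wrist11.png

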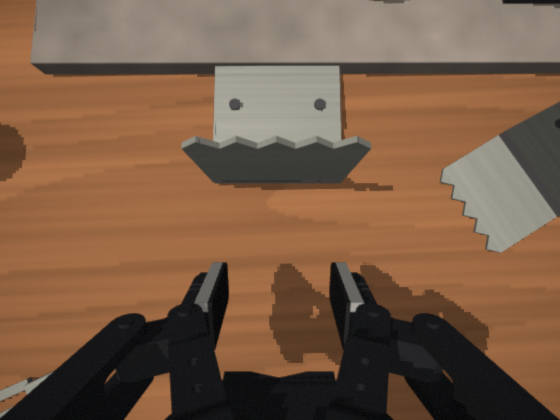

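View pics/s11z.png

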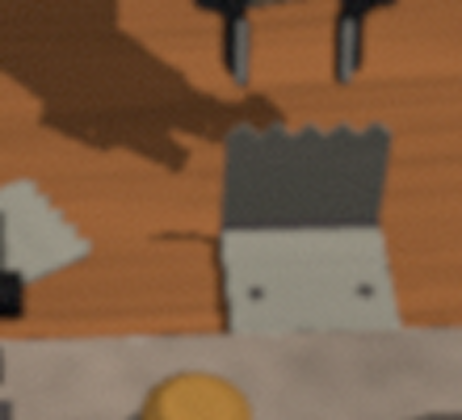

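View pics/top11.png

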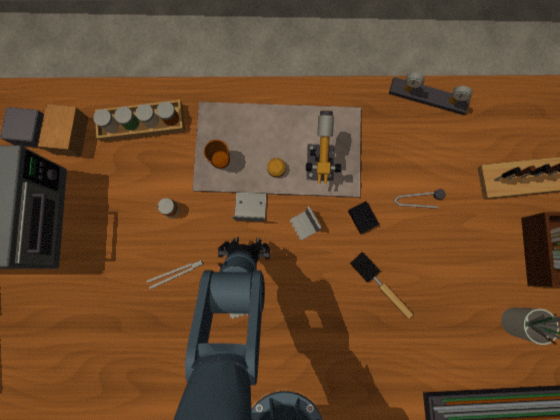

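```bash
python3 -m creep '{"xyz":[[0,0,0.015],[0,0,0.04],[0,0,0.07],[0,0,0.1],[0.01,0,0.13],[0.03,0,0.145],[0.05,0,0.15],[0.06,0,0.15],[0.06,0,0.15],[0.06,0,0.15]],"angular":[[0,0,0],[0.1,3,0],[0.3,8,0],[0.6,14,0],[0.8,20,0],[1.1,25,0],[1.1,25,0],[1.1,25,0],[1.1,25,0],[1.1,25,0]],"hand":[60,60,60,60,60,60,60,60,60,60]}'
python3 - <<'E'
from h import *
for n in ['scene','wrist','top']: snap(n,n+'12')
E
```

```text
time_s: 12.87
tcp_pos: [585.9, 102.6, 213.2]
eef_rot: [[0.999, -0.044, -0.004], [-0.044, -0.999, -0.0], [-0.004, 0.0, -1.0]]
wrist_force: [-0.9, 0.8, 0.7]
gripper_width: 51.3
```

View pics/wrist12.png

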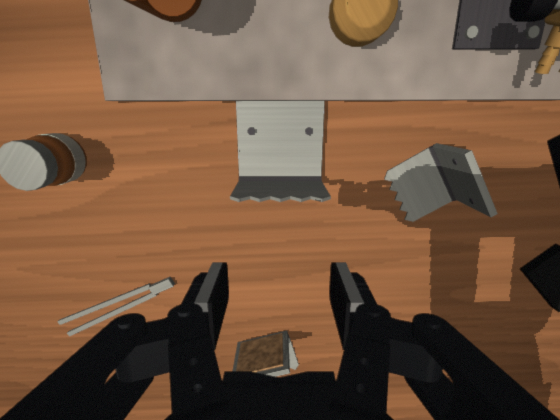

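View pics/scene12.png

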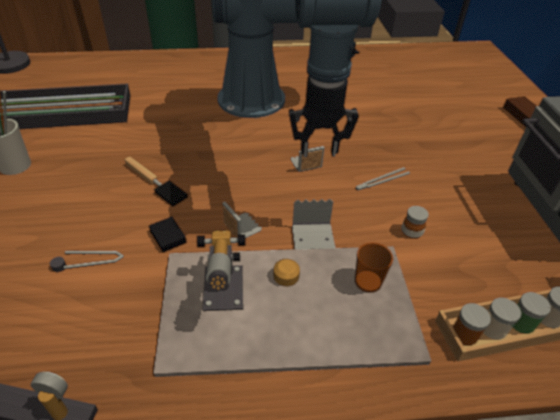

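Run:
```python
from h import *
from gap import gap
gap('wrist12',245,318,94,107,95,108,(110,225))
gap('wrist12',245,318,94,107,95,108,(340,530))
w=cv2.imread('pics/wrist12.png')[80:125,190:380]; cv2.imwrite('pics/w12z.png',cv2.resize(w,None,fx=4.2,fy=4.2,interpolation=cv2.INTER_NEAREST))
# bystanders moved? diff scene0 / scene12
d=cv2.absdiff(cv2.imread('pics/scene0.png'),cv2.imread('pics/scene12.png')).max(2)>40
d=cv2.morphologyEx(d.astype(np.uint8),cv2.MORPH_OPEN,np.ones((3,3)))
n,_,s,_=cv2.connectedComponentsWithStats(d); print(s[1:][s[1:,4]>15])
```

```text
board yaw -2.23 toe yaw -2.56 gap 1.9 toe [675.1  92.8] board [681.7 213. ]
board yaw -2.22 toe yaw -2.56 gap 1.14 toe [675.1  92.8] board [670.1 -67. ]
[[   0    0   64   47 1514]
 [ 289   13   70  143 5051]
 [ 374   13    4    6   19]
 [ 272   40   24   27  475]
 [ 184   81   38    8  216]
 [ 281   87   18   20  250]
 [ 144   91   43   38  998]
 [  21  105  139   47 2474]
 [ 204  122   34   29  749]
 [ 166  152   69   82 3308]
 [ 267  173   47   37  974]
 [ 291  200   44   49 1836]
 [ 239  213   30   19  340]
 [ 270  219   12    7   76]]
```

View pics/w12z.png

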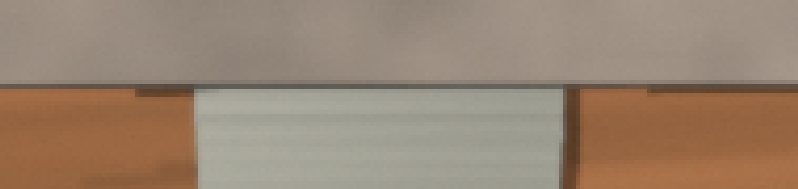

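Run:
```python
from h import *
W=load('wrist10');g=cv2.cvtColor(W['pixels'],cv2.COLOR_BGR2GRAY).astype(float)
# half-level subpixel crossings: board top edge (light->dark) and toe edge (dark->light) in the same columns
def cross(col,r0,r1,rise):
    s=col[r0:r1]; lv=(s.min()+s.max())/2
    for i in range(len(s)-1):
        if (s[i]-lv)*(s[i+1]-lv)<=0 and (s[i+1]>s[i])==rise: return r0+i+(lv-s[i])/(s[i+1]-s[i])
    return np.nan
for c in range(198,358,12):
    b=np.nanmean([cross(g[:,k],97,105,False) for k in range(c,c+12)]); t=np.nanmean([cross(g[:,k],102,112,True) for k in range(c,c+12)]); print(c,round(b,2),round(t,2),round(t-b,2))
for r in range(98,112): print(r,g[r,210:220].mean().round(),g[r,340:350].mean().round())
```

```text
198 102.51 106.28 3.77
210 102.48 106.28 3.8
222 102.45 106.28 3.82
234 102.44 106.28 3.83
246 102.42 105.96 3.55
258 102.4 105.66 3.25
270 102.42 105.65 3.23
282 102.4 105.66 3.26
294 102.39 105.65 3.26
306 102.38 105.65 3.27
318 102.37 105.64 3.26
330 102.34 105.65 3.3
342 102.33 105.64 3.31
354 102.33 105.96 3.63
98 124.0 137.0
99 124.0 136.0
100 123.0 135.0
101 119.0 126.0
102 104.0 108.0
103 69.0 68.0
104 49.0 53.0
105 50.0 62.0
106 84.0 116.0
107 136.0 136.0
108 143.0 140.0
109 144.0 140.0
110 146.0 140.0
111 148.0 140.0
```

Run:
```python
from h import *
a=[cv2.resize(cv2.imread(f'pics/scene{k}.png')[140:245,210:335],None,fx=3.1,fy=3.1,interpolation=cv2.INTER_CUBIC) for k in (0,12)]
cv2.imwrite('pics/cmp.png',np.hstack(a))
```

```text
(no output)
```

View pics/cmp.png

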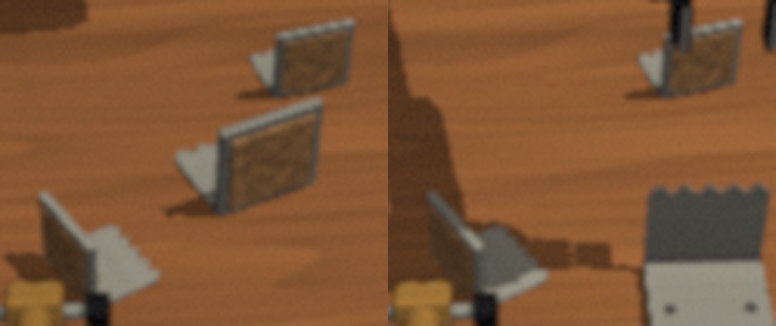

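Neither look-alike has moved; the change on the nearer one is only a shadow. The rest stands with its toe against the board, and the robot is clear of everything. I'm handing in.

```bash
python3 -c "
from cell import env,telemetry
print(telemetry.read_state()['wrist_force']); print(env.job_done())"
```

```text
[1.01321344 0.1591858  0.33085471]
the job is handed in; nothing more can be done
None
```

The 90 mm rest is standing on its foot with its toe against the front edge of the torch board, and I handed the job in at about 13 s.

**What I did:** I picked the rest by its size; the two look-alikes measured about 65 mm. I pushed its foot over with two spread fingers until it dropped onto its sole. From behind the plate I then pushed it along an arc, turning it about 25° to line up with the board, and straight in for the last 21 mm. It was never gripped or lifted.

**Last checks:**
- **Contact:** The push force rose from about 5 N to 12 N with no further travel. No bench shows between the toe and the board in the final overhead view.
- **Gap reading:** The numerical gap came out at 1–2 mm rather than zero. I put this down to edge detection and calibration, because the force and the picture both show contact.
- **Squareness:** The closest view puts the toe within about 0.2° of the edge, and the coarser overhead fit says about 0.3°. Any opening at the left corner would be no more than about 0.5 mm.
- **Other things:** The two look-alikes match their starting positions in before-and-after pictures; a change on one of them was only a shadow. The other things looked unmoved in the wider views, which I checked only by eye. The robot was clear of everything at hand-in.

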